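# Tuck the open crate into the counter's corner

## Task

Clear the working space on the counter by sliding the small open wooden crate into the back left corner, so that it sits square and flush against both the back board and the left end board. Push it steadily along the counter with the fingers against its outside only: do not shove it hard, lift or tip it, or reach into it, and leave its top propped open. Leave the Dutch oven, lid lifter, spoon rest and scrubber where they are, and back away when the crate is home.

Things in the scene. Friction and masses are not known exactly. Their poses are not given: they have to be found in the camera images.
- crate: Open slatted wooden crate, loose, 130 (x) x 180 (y) x 80 mm high outside, walls 8 mm, flat sides, 0.6 to 1 kg, slides at 2 to 8 N. Origin: centre of the underside, z up. Its +x side is the rear (hinged top; goes to the back board), -x the front facing the robot, +y goes to the left end board, -y is its right side. Starts clear of both boards, up to 0.4 rad out of square.
- corner: Fixed barn-wood back board and left end board, 60 mm high, 20 thick, at a right angle. Origin: inside corner, on the counter. +x goes into the back board (inner face x = 0, runs 520 mm to -y), +y into the end board (inner face y = 0, runs 250 mm to -x); a little off the world axes. Crate home: its origin at x = -65, y = -90 mm here, axes parallel.
- lid (a joint): Hinge of the crate's top (130 x 180 x 10 mm) on its upper rear edge, rad: 0 = shut, pi/2 = upright, 1.95 = end stop. Starts open at 1.68 to 1.85, leaning back beyond the rear edge, held by a stiff brass stay (0.25 N m); upper edge about 210 mm above the counter.
- lid_edge (a point): Middle of the free edge of the crate's top (the uppermost edge while it is open), 130 mm from the hinge.
- oven: Black cast-iron camp Dutch oven with its lid on, 250 mm in diameter, 175 mm high to the loop on the lid, three short legs, wire bail folded down around one side to 140 mm from the centre; 5 kg, loose. Origin at the centre of its underside. Bystander, right of the crate.
- lid_lifter: Steel lid lifter lying on the counter: 8 mm rod, 245 mm long along its x, looped grip at its -x end, 78 mm cross bar and hook at its +x end. Origin near its middle, on the counter. Bystander.
- spoon_rest: Blue glazed ceramic spoon rest: shallow bowl 106 mm across and 20 mm high with a trough 36 mm wide for the spoon handle out to 108 mm from the bowl's centre along its -x. Origin under the centre of the bowl. Bystander.
- scrubber: Palm dish scrubber, 70 mm across and 64 mm high, white bristles below and a green plastic knob above. Origin at the centre of its underside. Bystander.

How it is judged:
By the outcome, as a careful person would: the job done as asked, in the order asked, and still so for the second after the job is handed in, with the robot touching nothing.
It also fails if it takes over 58 s, if anything falls off the work surface, if the arm or the gripper's body presses on something with over 40 N, if the wrist force passes 120 N, or if a joint passes its speed limit or range.

## Robot

A 6-joint arm with a two-finger parallel gripper is mounted at the origin on the work surface. World frame = base frame: x ahead of the robot, y to its left, z up, the work surface at z = 0. Lengths are in mm, angles in rad, forces in N, time in s.
With the tool pointing down it reaches from about 350 to 775 mm from the base axis. Payload 7.3 kg.
Tool frame: the origin (TCP) lies at the very end of the fingers, on their centre line; the grasp point (between the pads) lies 19 mm behind it; z points along the fingers, y is the direction in which the jaws open and shut (so a half turn about z gives the same grasp; the last joint's range is limited). The gripper opens to 92 mm and grips with 3 to 60 N. Pads are 19 mm wide; open, the fingers measure 130 mm over their backs; the gripper's body (75 mm by 190 mm) begins 47 mm behind the grasp point.
Start: joints at [1.125, 0.342, 1.524, -0, 1.275, -0.146], TCP at [155.034, 501.609, 201.141] pointing down, gripper open.
Joint ranges: [-2.53, 2.53], [-0.77, 2.02], [0.04, 2.7], [-1, 4.14], [0.28, 2.66], [-3.11, 3.11]. Speed limits (rad/s): [2.57, 2.57, 3.14, 3.14, 3.14, 3.14].

## Interface

Orientations are given as a unit quaternion [x, y, z, w].
In Python, from rig import ctrl gives the robot as it stands.
- The arm moves only by the tool drive_tool, never from a script. Its argument "motion" is text: rows parted by semicolons, each of 6 numbers parted by spaces: the shift along the tool's x, y, z in units of 60 mm (1.0 is 60 mm), then the turn, a rotation vector about the tool's x, y, z in units of 5 degrees (1.0 is 5 degrees). In form: x y z wx wy wz; .... A call has 1 to 10 rows; each row is the pose to reach, as a shift and turn from the pose measured when the call began, along the tool's axes at that moment; what a row does not reach only later rows make up. A row lasts 1/8 s, in which the tool goes at most 62.5 mm and 10.7 degrees, less where a joint would pass 70% of its speed; a pose out of reach is approached as far as the arm can. A call with a gripper value outside its range is refused whole. "claw" is the closure, from 0 (fully open) to 1 (shut), set as the call begins (left out, the last holds). The fingers move at their own pace and stop on an object; "newtons" is the grip in N (left out, the last holds). Time passes only in rows, so rows that repeat a pose let the fingers close. It gives the time, the measured TCP pose, the force and the opening at its end, in the units of the state.
- ctrl.get_obs(): the state, without advancing time (a new reading comes with each control period).
- ctrl.grab_frame(name): name is "scene" or "side" or "wrist"; returns a dict with "image" (384x512x3 uint8, blue, green, red), "depth" (384x512 float32, mm along the optical axis (not along the pixel's ray), 0 where there is no reading), "fx", "fy", "cx", "cy" (pixels), "extrinsics" (4x4, takes a point from camera to world coordinates); the wrist camera has in their place "hand_eye" (4x4, takes a point from camera to tool coordinates, whose origin is the TCP and whose axes are the flange's). Camera axes: x right, y down, z forward; pixel columns grow to the right and rows downward; lengths in mm; the calibration is good to about 2 mm. A picture is of the moment at which its call begins: read the wrist's pose just before it.
- ctrl.finish_job(): hands the job in, once; it reports no verdict.
The state is a dict: "time_s": time; "joint_pos": joint angles; "dq": joint speeds; "joint_torque": joint torques, N m; "tcp_pos": TCP position; "tool_rot": TCP orientation; "ft_force": force on the tool from outside, world axes, zero at the start; "wrist_torque": the same for the moment, N m; "gripper_width": opening from 0.0 (shut) to 1.0 (fully open).
Only numpy, scipy, OpenCV 4.12 (cv2) and the standard library are available. Lean on these libraries where they do the work, as an engineer would, in place of code of your own. Each camera call takes 0.05 s, during which the arm holds its last target.

## Working session

There is one attempt and no reset: what is moved stays moved. The work goes in short steps, Python scripts to look and compute and a tool call to move; the robot and the scene stay as the last step left them, time stands still between calls to the robot, and variables do not carry over. Pictures are saved under pics/ and viewed, and the job is handed in when it is done.

Besides the shell and the picture viewer there is one more tool, called after "Emit:" as a command line: name --argument value ..., lists and objects as JSON in quotes. drive_tool: Moves the arm, as the interface text tells. Its arguments: {"type":"object","properties":{"motion":{"type":"string"},"claw":{"type":"number"},"newtons":{"type":"number"}},"required":["motion"]}

```bash
ls; mkdir -p pics; cat > h.py <<'E'
import numpy as np, cv2
from rig import ctrl
from scipy.spatial.transform import Rotation as R
def grab(n,fn):
    o=ctrl.get_obs(); f=ctrl.grab_frame(n); cv2.imwrite('pics/'+fn+'.png',f['image'])
    if n=='wrist':
        T=np.eye(4);T[:3,:3]=R.from_quat(o['tool_rot']).as_matrix();T[:3,3]=o['tcp_pos'];f['extrinsics']=T@f['hand_eye']
    np.savez('pics/'+fn+'.npz',**{k:np.asarray(v) for k,v in f.items()}); return f
def load(fn): return dict(np.load('pics/'+fn+'.npz'))
def pts(f):
    d=f['depth'];v,u=np.indices(d.shape)
    P=np.stack([(u-f['cx'])/f['fx']*d,(v-f['cy'])/f['fy']*d,d],-1)
    return P@f['extrinsics'][:3,:3].T+f['extrinsics'][:3,3]
def ray(f,u,v,z):
    r=f['extrinsics'][:3,:3]@np.array([(u-f['cx'])/f['fx'],(v-f['cy'])/f['fy'],1]);o=f['extrinsics'][:3,3]
    return o+r*(z-o[2])/r[2]
E
python3 - <<'E'
from h import *
for n in ['scene','side','wrist']:
    f=grab(n,n+'0');print(n,f['extrinsics'].round(2).tolist(),f['fx'])
print(ctrl.get_obs())
E
```

```text
pics
scene [[0.54, 0.76, -0.37, 997.21], [0.84, -0.48, 0.25, -364.07], [0.01, -0.44, -0.9, 1268.57], [0.0, 0.0, 0.0, 1.0]] 448.5918626326669
side [[0.99, -0.09, 0.11, 380.67], [-0.14, -0.67, 0.73, -921.45], [0.01, -0.74, -0.68, 884.1], [0.0, 0.0, 0.0, 1.0]] 402.761032833774
wrist [[0.3, 0.92, 0.27, 82.28], [0.96, -0.28, -0.09, 524.58], [-0.0, 0.28, -0.96, 384.01], [0.0, 0.0, 0.0, 1.0]] 346.1541455399957
{'time_s': 0.15, 'joint_pos': array([ 1.12500233e+00,  3.42597158e-01,  1.52477091e+00,  2.15903216e-05,
        1.27537259e+00, -1.45993579e-01]), 'dq': array([-1.07845932e-03, -2.87708548e-03, -1.89032965e-03, -6.60102755e-05,
        1.43797104e-04,  7.94232412e-04]), 'joint_torque': array([ 1.63922228e-03, -4.31465220e+01, -2.44351047e+01,  7.16911163e-02,
        5.36721060e-02, -5.42511998e-05]), 'tcp_pos': array([154.88046949, 501.30730296, 200.59603293]), 'tool_rot': array([ 1.49342550e-01,  9.88785352e-01, -5.46047422e-04, -1.77253444e-04]), 'ft_force': array([0.44495524, 0.12718945, 0.11888888]), 'wrist_torque': array([-0.01573673, -0.03417049,  0.04346582]), 'gripper_width': 1.0005157230582713}
```

View pics/scene0.png

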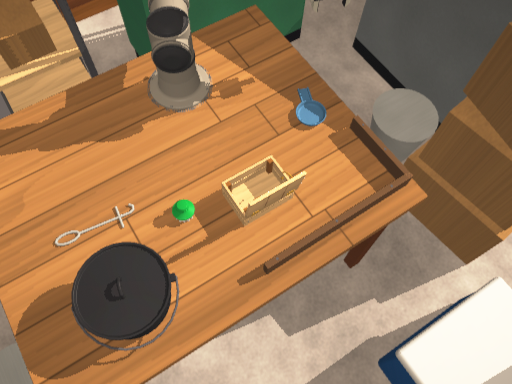

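View pics/side0.png

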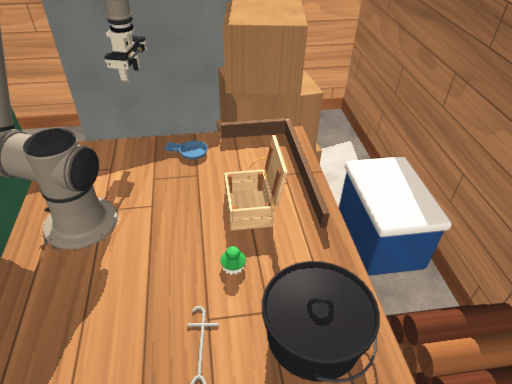

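View pics/wrist0.png

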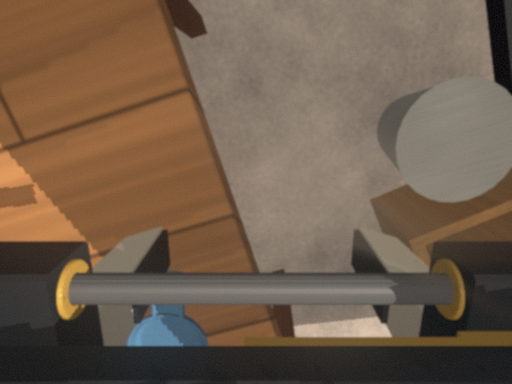

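The scene view shows the crate at about (262,188), its lid on the right toward the back board, and the corner at about (405,180). The spoon rest is at (310,112), the scrubber at (183,210), the oven at (122,292) and the lifter at (95,225). The side view agrees. The wrist camera sees only the counter edge and part of the spoon rest. Next I measure from the depth clouds of both views.

```bash
python3 - <<'E'
from h import *
S=2.0 # mm per px
x0,x1,y0,y1=250,850,-500,560
for n in ['scene0','side0']:
    f=load(n);P=pts(f).reshape(-1,3);ok=(f['depth'].reshape(-1)>0);P=P[ok]
    im=np.zeros((530,600,3),np.uint8)
    # image: right = -y ; up = +x  => col=(560-y)/2, row=(850-x)/2
    m=(P[:,0]>x0)&(P[:,0]<x1)&(P[:,1]>y0)&(P[:,1]<y1)&(P[:,2]>-30)&(P[:,2]<260)
    Q=P[m];Q=Q[np.argsort(Q[:,2])]
    im=np.zeros((300,530),np.uint8)
    for q in Q: im[int((850-q[0])/2)-0 if q[0]>250 else 0,int((560-q[1])/2) if q[1]>-500 else 0]=np.clip(q[2]+30,1,255)
    im=cv2.applyColorMap(im,cv2.COLORMAP_JET); 
    im=cv2.resize(im,None,fx=1.5,fy=1.5,interpolation=0); cv2.imwrite('pics/bev_%s.png'%n,im)
    for lo,hi in [(-8,8),(52,68),(72,88)]: print(n,lo,((P[:,2]>lo)&(P[:,2]<hi)&m).sum(), np.median(P[m&(P[:,2]>lo)&(P[:,2]<hi),2]))
E
```

```text
scene0 -8 39088 0.6863087534422903
scene0 52 2214 60.12085399943567
scene0 72 557 79.20710484952792
side0 -8 27874 1.4355183694360676
side0 52 1492 60.90761163738125
side0 72 607 79.94578652316159
```

View pics/bev_scene0.png

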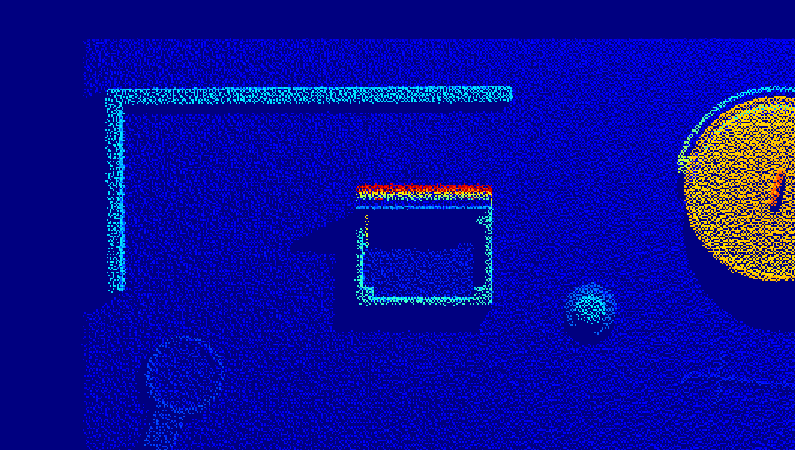

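View pics/bev_side0.png

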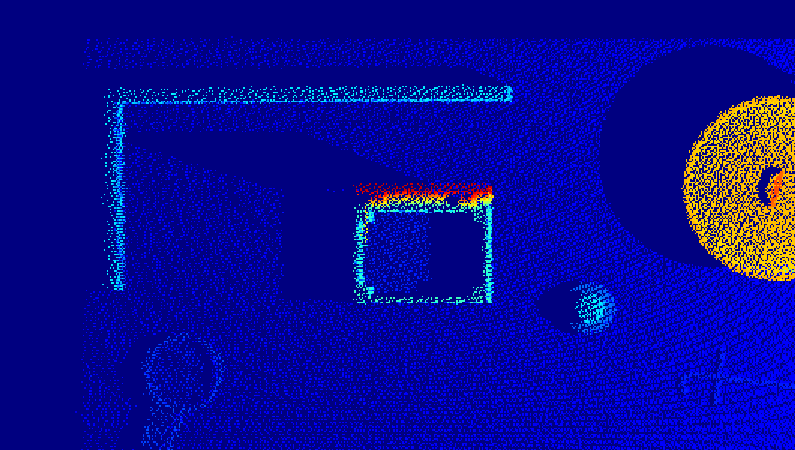

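```bash
cat > meas.py <<'E'
from h import *
def fit(P,ax):  # robust line: coord ax as fn of the other
    o=1-ax;m=np.ones(len(P),bool)
    for _ in range(6):
        c=np.polyfit(P[m,o],P[m,ax],1);r=P[:,ax]-np.polyval(c,P[:,o]);m=abs(r)<max(1.5,2*np.std(r[m]))
    return c,m.sum(),r[m].std()
def corner(names):
    for n in names:
        P=pts(load(n)).reshape(-1,3)
        z=P[:,2];b=(abs(P[:,0]-713)<18)&(P[:,1]<375)&(P[:,1]>-90)
        e=(abs(P[:,1]-396)<18)&(P[:,0]>475)&(P[:,0]<690)
        f=(z>12)&(z<50);t=(z>56)&(z<66)
        for nm,m,ax in [('back',b,0),('end',e,1)]:
            if (m&f).sum()>30: 
                c,k,s=fit(P[m&f],ax);print(n,nm,'face',c.round(4),k,s.round(2), 'z',P[m&t,2].mean().round(1))
            # top edge: inner extreme per bin
            Q=P[m&t];o=1-ax;bins=np.round(Q[:,o]/10)
            E=np.array([Q[bins==k][np.argmin(Q[bins==k][:,ax])] for k in np.unique(bins)])
            c,k,s=fit(E,ax);print(n,nm,'topedge',c.round(4),k,s.round(2))
def crate(names,box):
    for n in names:
        P=pts(load(n)).reshape(-1,3)
        m=(P[:,0]>box[0])&(P[:,0]<box[1])&(P[:,1]>box[2])&(P[:,1]<box[3])
        Q=P[m&(abs(P[:,2]-79.5)<3.5)]
        r=cv2.minAreaRect(Q[:,:2].astype(np.float32));print(n,'rim rect',r, 'z',np.median(Q[:,2]),len(Q))
        L=P[m&(P[:,2]>150)];print('lid top z',L[:,2].max() if len(L) else 0, 'edge mean',L[L[:,2]>L[:,2].max()-6].mean(0) if len(L) else 0)
        L=P[m&(P[:,2]>100)]
        if len(L): 
            A=np.c_[L[:,2],L[:,1],np.ones(len(L))];c=np.linalg.lstsq(A,L[:,0],rcond=None)[0];print('lid lean dx/dz',c, 'angle',np.pi/2+np.arctan(c[0]))
        F=P[m&(P[:,2]>15)&(P[:,2]<70)]
        for nm,ax,v in [('left',1,r[0][1]+90),('right',1,r[0][1]-90),('front',0,r[0][0]-65),('rear',0,r[0][0]+65)]:
            G=F[abs(F[:,ax]-v)<5]
            if len(G)>40: c,k,s=fit(G,ax);print(n,nm,c.round(4),k,s.round(2))
E
python3 - <<'E'
from meas import *
corner(['scene0','side0']);crate(['scene0','side0'],(420,620,-120,110))
E
```

```text
scene0 back topedge [-7.900000e-03  7.148455e+02] 47 0.65
scene0 end face [5.8000e-03 3.9454e+02] 382 1.38 z 60.4
scene0 end topedge [7.900000e-03 3.916636e+02] 22 1.3
side0 back face [-6.100000e-03  7.161597e+02] 359 0.62 z 61.2
side0 back topedge [-6.200000e-03  7.159517e+02] 44 0.66
side0 end face [6.300000e-03 3.971029e+02] 412 2.39 z 60.7
side0 end topedge [-1.000000e-03  3.973037e+02] 22 2.68
scene0 rim rect ((514.1788330078125, -5.516090393066406), (181.01968383789062, 142.37921142578125), 89.7020263671875) z 79.41467278901803 346
lid top z 214.54746634595404 edge mean [598.6677872   -9.97389765 209.9409202 ]
lid lean dx/dz [ 1.48288744e-01 -2.09380490e-02  5.69632037e+02] angle 1.7180122555470438
scene0 right [-1.9000e-03 -9.3755e+01] 160 0.59
scene0 front [2.400000e-03 4.518811e+02] 265 0.95
scene0 rear [-1.00000e-04  5.74722e+02] 95 0.37
side0 rim rect ((513.3176879882812, -2.93756103515625), (135.89910888671875, 183.8968048095703), 0.6039721369743347) z 80.06573964143058 461
lid top z 211.77882029709247 edge mean [599.90311571 -11.26939488 208.98695727]
lid lean dx/dz [ 2.31981891e-01 -4.44771287e-02  5.49072214e+02] angle 1.7987462143759445
side0 left [7.90000e-03 7.89987e+01] 41 0.68
side0 right [-1.800e-03 -9.132e+01] 497 1.29
side0 front [-1.400000e-03  4.464636e+02] 64 0.35
```

```bash
cat > go.py <<'E'
from h import *
import sys
def rel(p,yaw,tilt=0):
    """p world TCP; yaw: heading of push direction (deg), tool x = -heading; tilt deg: tip leads"""
    o=ctrl.get_obs();R0=R.from_quat(o['tool_rot']);a=np.radians(yaw);t=np.radians(tilt)
    h=np.array([np.cos(a),np.sin(a),0]);k=np.array([0,0,1.])
    z=np.sin(t)*h-np.cos(t)*k;x=-np.cos(t)*h-np.sin(t)*k;y=np.cross(z,x)
    R1=R.from_matrix(np.c_[x,y,z])
    d=R0.inv().apply(np.array(p)-o['tcp_pos'])/60;w=(R0.inv()*R1).as_rotvec(degrees=True)/5
    print(p,'->',d.round(3),w.round(2))
def st():
    o=ctrl.get_obs();print(o['time_s'],o['tcp_pos'].round(1),o['ft_force'].round(2),R.from_quat(o['tool_rot']).as_matrix().round(3).tolist(),o['joint_pos'].round(2))
E
python3 - <<'E'
from go import *
rel((340,250,200),0.36);rel((400,-3,200),.36);rel((400,-3,35),.36)
E
```

```text
(340, 250, 200) -> [-4.185 -3.09   0.013] [-0.01 -0.   -3.51]
(400, -3, 200) -> [-6.385 -6.824  0.016] [-0.01 -0.   -3.51]
(400, -3, 35) -> [-6.386 -6.821  2.766] [-0.01 -0.   -3.51]
```

Emit:
drive_tool --motion "-0.8 -0.6 0 0 0 -0.7; -1.6 -1.2 0 0 0 -1.4; -2.4 -1.8 0 0 0 -2.1; -3.3 -2.4 0 0 0 -2.8; -4.2 -3.1 0 0 0 -3.5; -4.7 -3.9 0 0 0 -3.5; -5.1 -4.7 0 0 0 -3.5; -5.6 -5.5 0 0 0 -3.5; -6.0 -6.2 0 0 0 -3.5; -6.38 -6.82 0 0 0 -3.5"

```text
time_s: 1.4
tcp_pos: [399.8, -4.5, 201.0]
tool_rot: [-0.002, 1.0, -0.001, -0.0]
ft_force: [0.4, -0.0, -0.2]
gripper_width: 1.001
```

```bash
python3 - <<'E'
from go import *
st();rel((400,-3,200),.36);rel((400,-3,35),.36);grab('scene','scene1');grab('wrist','wrist1')
E
```

```text
1.4 [399.8  -4.5 201. ] [ 0.39 -0.04 -0.21] [[-1.0, -0.005, -0.0], [-0.005, 1.0, -0.001], [0.0, -0.001, -1.0]] [-0.2   0.11  1.83 -0.    1.2  -1.78]
(400, -3, 200) -> [-0.004  0.025  0.017] [-0.01 -0.   -0.02]
(400, -3, 35) -> [-0.005  0.028  2.767] [-0.01 -0.   -0.02]
```

View pics/scene1.png

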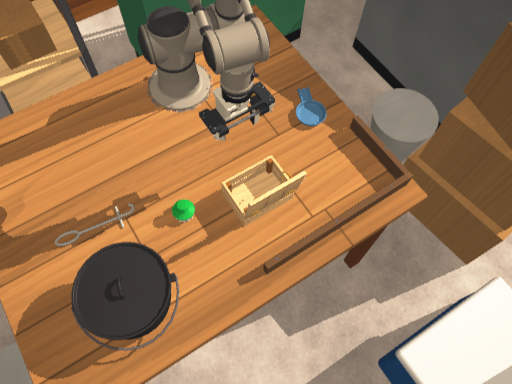

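View pics/wrist1.png

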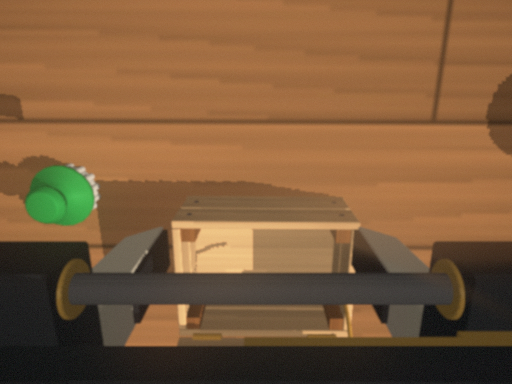

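The scene view shows the gripper in front of the crate at about (240,110). In the wrist view the crate's front rail lies between the fingers at row 215, and the scrubber stands clear at (62,195). I'll descend now.

Emit:
drive_tool --motion "0 0.02 0.7 0 0 0; 0 0.02 1.4 0 0 0; 0 0.02 2.1 0 0 0; 0 0.02 2.75 0 0 0; 0 0.02 2.75 0 0 0"

```text
time_s: 2.12
tcp_pos: [398.2, -4.1, 34.2]
tool_rot: [-0.001, 1.0, -0.0, -0.003]
ft_force: [0.4, 0.1, 1.1]
gripper_width: 1.0
```

Emit:
drive_tool --motion "-0.1 0 0 0 0 0; -0.2 0 0 0 0 0; -0.3 0 0 0 0 0; -0.4 0 0 0 0 0; -0.45 0 0 0 0 0; -0.5 0 0 0 0 0; -0.55 0 0 0 0 0; -0.6 0 0 0 0 0; -0.65 0 0 0 0 0; -0.7 0 0 0 0 0"

```text
time_s: 3.38
tcp_pos: [438.2, -3.8, 33.6]
tool_rot: [-0.001, 1.0, -0.0, -0.006]
ft_force: [-6.5, -0.4, 5.1]
gripper_width: 0.998
```

Emit:
drive_tool --motion "-0.1 0 0 0 0 0; -0.22 0 0 0 0 0; -0.34 0 0 0 0 0; -0.46 0 0 0 0 0; -0.58 0 0 0 0 0; -0.7 0 0 0 0 0; -0.82 0 0 0 0 0; -0.94 0 0 0 0 0; -1.06 0 0 0 0 0; -1.18 0 0 0 0 0"

```text
time_s: 4.62
tcp_pos: [507.0, -3.4, 32.5]
tool_rot: [-0.001, 1.0, 0.0, -0.008]
ft_force: [-7.6, -0.2, 5.6]
gripper_width: 0.995
```

```bash
python3 - <<'E'
from go import *
from meas import crate
st();grab('scene','scene2');grab('side','side2');crate(['scene2','side2'],(480,700,-120,110));rel((565,-3,36),.36)
E
```

```text
4.625 [507.   -3.4  32.5] [-7.63 -0.21  5.64] [[-1.0, -0.002, -0.016], [-0.002, 1.0, 0.0], [0.016, 0.0, -1.0]] [-0.16  0.52  1.77 -0.    0.87 -1.73]
scene2 rim rect ((580.9610595703125, -4.437614440917969), (181.4945068359375, 150.9537353515625), 89.79788970947266) z 79.41910950809097 337
lid top z 427.00562742603995 edge mean [508.4151989   -2.61435097 422.46326965]
lid lean dx/dz [-1.81971853e-01  9.22912707e-02  5.99747283e+02] angle 1.3907940769233356
scene2 right [ 2.10000e-03 -9.52689e+01] 170 0.58
scene2 rear [-3.60000e-03  6.45974e+02] 154 0.65
side2 rim rect ((575.018798828125, -3.1595306396484375), (184.78367614746094, 152.58995056152344), 89.18280792236328) z 79.91796430539841 359
lid top z 424.93084031149266 edge mean [510.30674912  -2.3295412  420.90508801]
lid lean dx/dz [-3.34706026e-01  4.47334665e-01  6.53796103e+02] angle 1.247810857929124
side2 left [1.40000e-02 7.45916e+01] 72 0.66
side2 right [ 6.00000e-04 -9.16058e+01] 456 1.13
side2 rear [-3.500000e-03  6.416704e+02] 128 0.62
(565, -3, 36) -> [-0.941  0.007 -0.071] [ 0.   -0.15 -0.05]
```

View pics/side2.png

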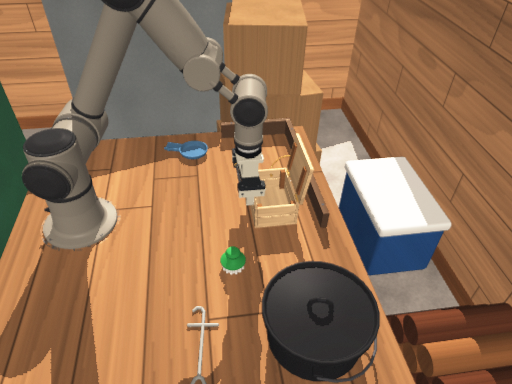

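The side view shows the crate moved straight back, square, with the fingers at its front face (about (255,195)) and the lid still open. The lid line in this printout picked up the gripper, so I'm ignoring it. I'll continue the push.

Emit:
drive_tool --motion "-0.1 0 -0.01 0 0 0; -0.22 0 -0.02 0 0 0; -0.34 0 -0.03 0 0 0; -0.46 0 -0.04 0 0 0; -0.58 0 -0.05 0 0 0; -0.7 0 -0.05 0 0 0; -0.8 0 -0.05 0 0 0; -0.88 0 -0.05 0 0 0; -0.95 0 -0.05 0 0 0; -1.0 0 -0.05 0 0 0"

```text
time_s: 5.98
tcp_pos: [568.7, -3.4, 34.7]
tool_rot: [-0.001, 1.0, 0.0, -0.006]
ft_force: [-4.5, 0.3, -1.2]
gripper_width: 1.003
```

```bash
python3 - <<'E'
from go import *
from meas import crate
st();grab('scene','scene3');grab('side','side3');crate(['scene3','side3'],(570,710,-120,110));rel((577,-3,36),.36)
E
```

```text
5.975 [568.7  -3.4  34.7] [-4.53  0.32 -1.19] [[-1.0, -0.002, -0.013], [-0.002, 1.0, 0.0], [0.013, 0.0, -1.0]] [-0.14  0.61  1.59 -0.    0.96 -1.71]
scene3 rim rect ((639.6539306640625, -4.524406433105469), (125.67115783691406, 185.83518981933594), 2.6809239387512207) z 79.72780952214498 353
lid top z 428.4263118547923 edge mean [578.49152085  10.33238379 424.19246515]
lid lean dx/dz [2.15226040e-03 7.52413179e-02 5.95844992e+02] angle 1.5729485838763897
scene3 right [ 1.90000e-03 -9.51045e+01] 184 0.57
side3 rim rect ((641.2150268554688, -1.8836441040039062), (137.1870574951172, 187.57638549804688), 0.11618303507566452) z 80.22451123107373 321
lid top z 426.953510134601 edge mean [579.48287716   4.520014   422.93538049]
lid lean dx/dz [-7.87442988e-02  2.82517612e-01  6.26502067e+02] angle 1.492214180808705
side3 right [-2.60000e-03 -8.96766e+01] 481 1.29
side3 front [-5.200000e-03  5.794485e+02] 68 0.48
side3 rear [-4.900000e-03  7.021085e+02] 124 0.55
(577, -3, 36) -> [-0.134  0.007 -0.022] [ 0.   -0.14 -0.05]
```

Emit:
drive_tool --motion "-0.04 0 0 0 0 0; -0.07 0 0 0 0 0; -0.09 0 0 0 0 0; -0.11 0 0 0 0 0; -0.13 0 0 0 0 0"

```text
time_s: 6.7
tcp_pos: [574.8, -3.6, 34.2]
tool_rot: [-0.001, 1.0, -0.0, -0.008]
ft_force: [-11.1, -2.4, -0.0]
gripper_width: 1.003
```

Emit:
drive_tool --motion "-0.02 0 0 0 0 0; -0.03 0 0 0 0 0; -0.04 0 0 0 0 0; -0.05 0 0 0 0 0"

```text
time_s: 7.2
tcp_pos: [574.4, -3.8, 33.3]
tool_rot: [-0.002, 1.0, -0.0, -0.012]
ft_force: [-12.7, -3.2, 2.3]
gripper_width: 1.0
```

```bash
python3 - <<'E'
from go import *
from meas import crate
st();f=grab('scene','scene4');g=grab('side','side4');crate(['scene4','side4'],(570,715,-120,110))
cv2.imwrite('pics/c4.png',np.vstack([cv2.resize(f['image'][130:280,200:380],(720,300)),cv2.resize(g['image'][120:270,200:380],(720,300))]))
E
```

```text
7.2 [574.4  -3.8  33.3] [-12.73  -3.19   2.28] [[-1.0, -0.004, -0.024], [-0.004, 1.0, -0.001], [0.024, -0.0, -1.0]] [-0.14  0.62  1.57 -0.    0.98 -1.71]
scene4 rim rect ((648.4218139648438, -4.280609130859375), (128.0908966064453, 180.88259887695312), 0.22245536744594574) z 79.46513583038336 344
lid top z 426.30237125745225 edge mean [584.25155438  -2.17684979 422.12222978]
lid lean dx/dz [5.15285128e-03 7.86144580e-02 6.00621421e+02] angle 1.575949132470694
scene4 right [ 3.40000e-03 -9.62839e+01] 169 0.54
side4 rim rect ((642.9246826171875, -2.7366943359375), (144.09384155273438, 181.81179809570312), 0.9500349760055542) z 79.87071757402441 329
lid top z 425.42215499431865 edge mean [584.23817313  -1.31552189 421.34804473]
lid lean dx/dz [-6.15299964e-02  2.49641387e-01  6.23370113e+02] angle 1.5093438040987999
side4 left [-1.30000e-02  9.20309e+01] 43 0.73
side4 right [ 6.50000e-03 -9.58652e+01] 470 1.2
side4 rear [-6.400000e-03  7.081553e+02] 161 0.68
```

View pics/c4.png

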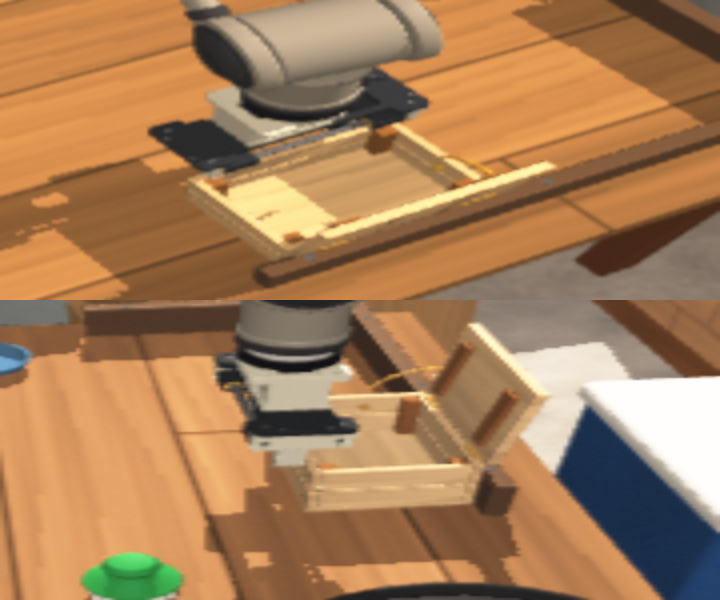

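The crops show the crate against the back board. The lid leans over the board and is still open (upper crop: rim along the board from (270,270) to (720,130)). Next I back away and move around to the crate's right side.

Emit:
drive_tool --motion "0.2 0 0 0 0 0; 0.6 0 0 0 0 0; 1.2 0 0 0 0 0; 1.5 0 -0.6 0 0 0; 1.5 0 -1.4 0 0 0; 1.5 0 -2.2 0 0 0; 1.5 -0.5 -2.8 0 0 0; 1.5 -1.2 -2.8 0 0 0; 1.5 -2 -2.8 0 0 0; 1.5 -2.8 -2.8 0 0 0"

```text
time_s: 8.55
tcp_pos: [490.4, -174.0, 204.7]
tool_rot: [-0.002, 1.0, -0.001, -0.01]
ft_force: [0.5, 0.1, 0.4]
gripper_width: 0.999
```

```bash
sed -i 's/def rel(p,yaw,tilt=0):/def rel(p,yaw,tilt=0,flip=False):/; s/;y=np.cross(z,x)/\n    if flip: x=-x\n    y=np.cross(z,x)/' go.py
python3 - <<'E'
from go import *
st();rel((560,-170,210),90.36,0,True);rel((635,-160,200),90.36,0,True);rel((635,-160,200),90.36,30,True)
E
```

```text
8.55 [ 490.4 -174.   204.7] [0.52 0.06 0.38] [[-1.0, -0.004, -0.02], [-0.004, 1.0, -0.002], [0.02, -0.002, -1.0]] [-0.48  0.34  1.51 -0.01  1.3  -2.05]
(560, -170, 210) -> [-1.157  0.062 -0.111] [-0.2  -0.16 17.97]
(635, -160, 200) -> [-2.411  0.224  0.03 ] [-0.2  -0.16 17.97]
(635, -160, 200) -> [-2.411  0.224  0.03 ] [-4.89  4.55 17.46]
```

Emit:
drive_tool --motion "-0.1 0 -0.1 0 0 1.8; -0.3 0 -0.1 0 0 3.6; -0.5 0 -0.1 0 0 5.4; -0.8 0 -0.1 0 0 7.2; -1 0.05 -0.1 0 0 9; -1.3 0.1 -0.1 0 0 10.8; -1.6 0.1 0 0 0 12.6; -1.9 0.15 0 0 0 14.4; -2.2 0.2 0 0 0 16.2; -2.4 0.2 0 -0.2 -0.16 17.9" --claw 0.5

```text
time_s: 9.8
tcp_pos: [636.5, -161.5, 202.3]
tool_rot: [0.704, 0.71, 0.001, 0.002]
ft_force: [-0.7, -0.3, -0.4]
gripper_width: 0.499
```

```bash
python3 - <<'E'
from go import *
st();rel((635,-160,200),90.36,0,True);rel((635,-145,200),90.36,30,True);rel((635,-140,45),90.36,30,True)
E
```

```text
9.8 [ 636.5 -161.5  202.3] [-0.68 -0.32 -0.39] [[-0.008, 1.0, 0.004], [1.0, 0.008, -0.001], [-0.001, 0.004, -1.0]] [-0.37  0.59  1.12  0.    1.43 -0.37]
(635, -160, 200) -> [ 0.025 -0.025  0.037] [0.05 0.01 0.02]
(635, -145, 200) -> [ 0.275 -0.023  0.037] [0.04 6.01 0.04]
(635, -140, 45) -> [ 0.361 -0.033  2.62 ] [0.04 6.01 0.04]
```

Emit:
drive_tool --motion "0 -0.02 0 0 1.5 0; 0 -0.02 0 0 3 0; 0 -0.02 0 0 4.5 0; 0 -0.02 0.04 0 6 0; 0.1 -0.02 0.6 0 6 0; 0.2 -0.02 1.3 0 6 0; 0.3 -0.03 2 0 6 0; 0.36 -0.03 2.62 0 6 0; 0.36 -0.03 2.62 0 6 0"

```text
time_s: 10.92
tcp_pos: [634.4, -139.5, 42.6]
tool_rot: [0.68, 0.686, 0.183, -0.184]
ft_force: [0.2, -0.1, 0.6]
gripper_width: 0.499
```

```bash
python3 - <<'E'
from go import *
from meas import crate
st();rel((635,-140,42),90.36,30,True);rel((635,-40,42),90.36,30,True)
f=grab('scene','scene5');g=grab('side','side5');crate(['scene5','side5'],(570,745,-120,110))
cv2.imwrite('pics/c5.png',np.vstack([cv2.resize(f['image'][100:300,170:410],(720,300)),cv2.resize(g['image'][100:300,170:410],(720,300))]))
E
```

```text
10.925 [ 634.4 -139.5   42.6] [ 0.24 -0.09  0.57] [[-0.007, 1.0, -0.004], [0.866, 0.008, 0.501], [0.501, 0.001, -0.866]] [-0.56  0.86  1.17  0.44  1.42 -0.71]
(635, -140, 42) -> [-0.013  0.01   0.005] [-0.   -0.01  0.02]
(635, -40, 42) -> [1.43  0.024 0.839] [-0.   -0.01  0.02]
scene5 rim rect ((654.1907348632812, -4.6789703369140625), (141.8358917236328, 181.1227264404297), 0.4157908856868744) z 79.42749389440314 417
lid top z 213.82233146359226 edge mean [738.58524301  -7.09046504 209.72887989]
lid lean dx/dz [ 1.82628422e-01 -4.49175796e-02  7.00607748e+02] angle 1.7514340267396031
scene5 right [ 7.40000e-03 -9.88591e+01] 177 0.61
scene5 front [-2.500000e-03  5.916313e+02] 221 0.71
scene5 rear [-1.000000e-03  7.217229e+02] 121 1.34
side5 rim rect ((631.104736328125, 24.42900848388672), (203.73663330078125, 102.29576873779297), 46.489906311035156) z 80.29753300486664 162
lid top z 212.50741745673645 edge mean [738.98485873  41.30413661 209.14923514]
lid lean dx/dz [ 2.83924013e-01 -2.01522957e-01  6.88717256e+02] angle 1.8474400463533456
side5 rear [-2.797000e-01  7.153468e+02] 52 2.13
```

View pics/c5.png

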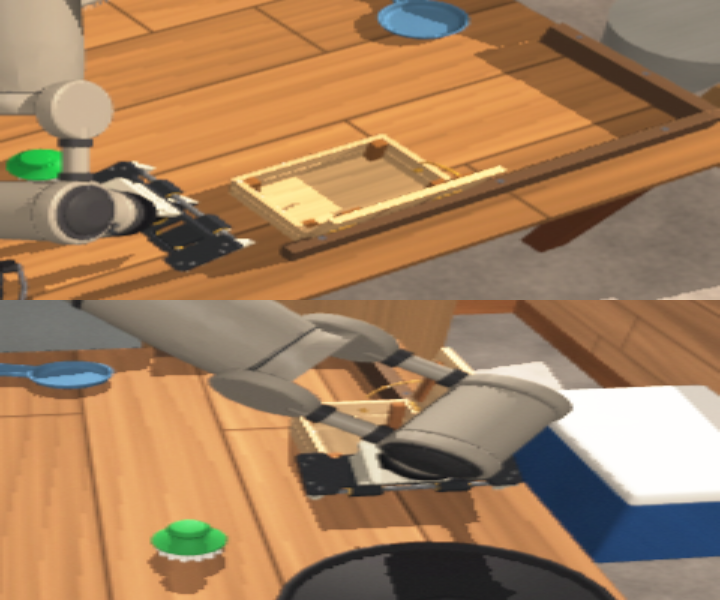

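The crops show the tilted gripper to the right of the crate with its tips near the right face, clear of the lid, board, oven and scrubber. The side-view crate numbers are unreliable here because the arm hides it; the scene view puts the right face at y≈-94. I'll approach and make contact.

Emit:
drive_tool --motion "0.12 0 0.07 0 0 0; 0.24 0 0.14 0 0 0; 0.36 0 0.21 0 0 0; 0.43 0.01 0.25 0 0 0; 0.49 0.01 0.285 0 0 0; 0.55 0.01 0.32 0 0 0; 0.61 0.01 0.35 0 0 0; 0.67 0.01 0.385 0 0 0; 0.73 0.01 0.42 0 0 0"

```text
time_s: 12.15
tcp_pos: [636.6, -90.0, 46.3]
tool_rot: [0.68, 0.687, 0.184, -0.181]
ft_force: [-0.4, -1.2, -0.3]
gripper_width: 0.498
```

```bash
python3 - <<'E'
from go import *
st();rel((635,-40,42),90.36,30,True)
E
```

```text
12.15 [636.6 -90.   46.3] [-0.37 -1.15 -0.26] [[-0.01, 1.0, 0.002], [0.867, 0.008, 0.498], [0.498, 0.007, -0.867]] [-0.5   0.83  1.24  0.46  1.36 -0.67]
(635, -40, 42) -> [ 0.688 -0.02   0.477] [0.06 0.03 0.05]
```

```bash
python3 - <<'E'
from go import *
from meas import crate
f=grab('scene','scene6');crate(['scene6'],(570,745,-120,125))
cv2.imwrite('pics/c6.png',cv2.resize(f['image'][150:280,170:350],(792,572)))
E
```

```text
scene6 rim rect ((654.0918579101562, -12.571212768554688), (140.8578643798828, 197.3464813232422), 0.03337717801332474) z 79.24209161487079 401
lid top z 213.46023685423938 edge mean [738.15394479  -7.12699814 209.14236023]
lid lean dx/dz [3.86513938e-01 2.68439380e-01 6.57360284e+02] angle 1.9396230018987952
scene6 left [3.40000e-03 7.54209e+01] 147 0.75
scene6 front [-8.200000e-03  5.915803e+02] 219 0.67
scene6 rear [-1.100000e-03  7.217079e+02] 133 1.39
```

View pics/c6.png

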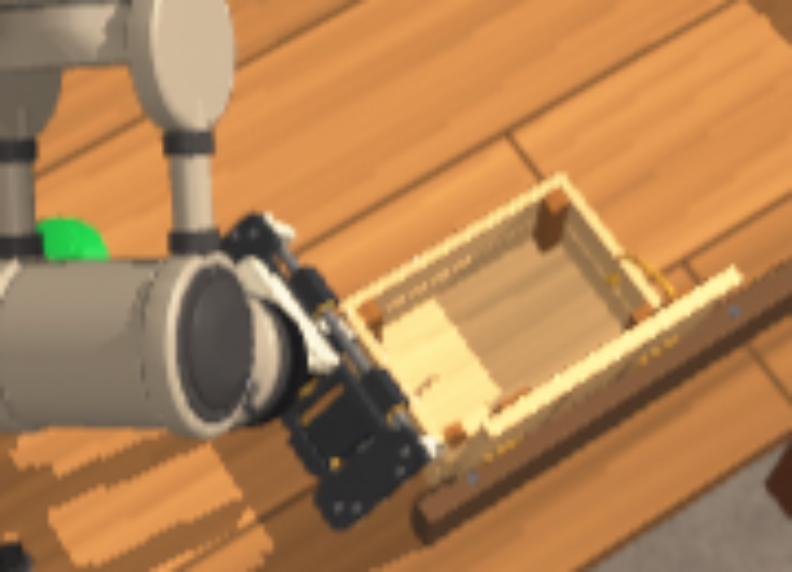

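Emit:
drive_tool --motion "0.06 0 0.045 0 0 0; 0.12 -0.01 0.09 0 0 0; 0.18 -0.01 0.13 0 0 0; 0.25 -0.01 0.175 0 0 0"

```text
time_s: 12.7
tcp_pos: [636.8, -73.6, 45.6]
tool_rot: [0.68, 0.687, 0.184, -0.178]
ft_force: [-0.6, -7.3, 5.1]
gripper_width: 0.499
```

```bash
python3 - <<'E'
from go import *
from meas import crate
st();rel((635,20,42),90.36,30,True)
f=grab('scene','scene7');crate(['scene7'],(570,745,-120,125))
cv2.imwrite('pics/c7.png',cv2.resize(f['image'][150:280,170:350],(792,572)))
E
```

```text
12.7 [636.8 -73.6  45.6] [-0.59 -7.32  5.15] [[-0.011, 1.0, 0.005], [0.869, 0.007, 0.495], [0.495, 0.009, -0.869]] [-0.48  0.81  1.27  0.47  1.34 -0.66]
(635, 20, 42) -> [ 1.326 -0.019  0.824] [0.09 0.07 0.06]
scene7 rim rect ((654.133544921875, 5.002479553222656), (141.70262145996094, 193.39605712890625), 0.42168205976486206) z 79.53382564067624 379
lid top z 213.5132306483656 edge mean [738.47055557   8.06653453 209.55455216]
lid lean dx/dz [4.72830091e-01 3.76757963e-01 6.33822283e+02] angle 2.0124727239874907
scene7 left [3.70000e-03 9.13501e+01] 166 0.91
scene7 front [-5.200000e-03  5.916205e+02] 222 0.73
scene7 rear [2.000000e-04 7.217071e+02] 147 1.5
```

View pics/c7.png

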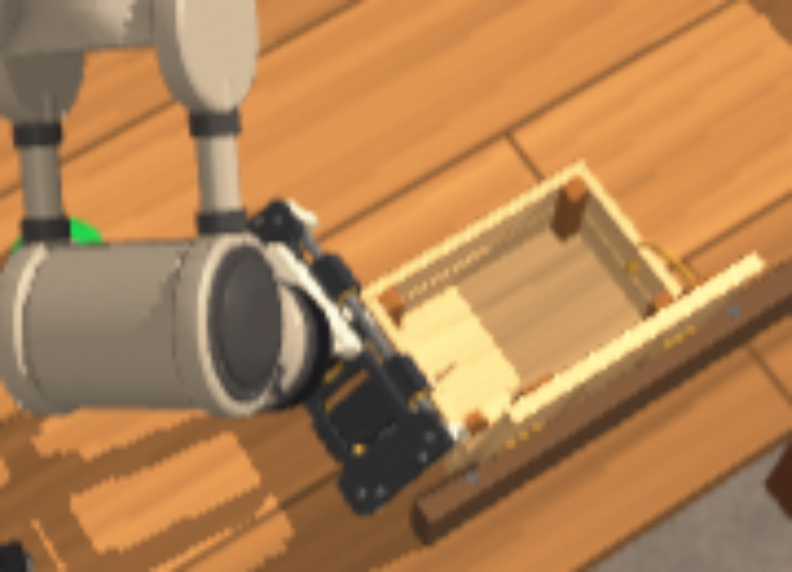

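```bash
python3 - <<'E'
from go import *
for n in ['scene0','scene5','scene6','scene7']:
    P=pts(load(n)).reshape(-1,3); x0=446.5+ (0 if n=='scene0' else 141)
    F=P[(abs(P[:,0]-x0-3)<7)&(P[:,2]>10)&(P[:,2]<84)&(P[:,1]>-130)&(P[:,1]<130)]
    for a,b in [(10,30),(30,55),(55,72),(72,84)]:
        G=F[(F[:,2]>a)&(F[:,2]<b)]
        print(n,(a,b),len(G),np.sort(G[:,1])[[0,1,2,-3,-2,-1]].round(1))
    L=P[(P[:,2]>180)&(P[:,2]<214)&(P[:,0]>x0+130)&(P[:,0]<x0+170)&(abs(P[:,1])<140)];
    print(' lid y',np.sort(L[:,1])[[0,3,-4,-1]].round(1))
g=grab('side','side7');cv2.imwrite('pics/d7.png',cv2.resize(g['image'][140:260,190:350],(800,600),interpolation=2))
g=grab('wrist','wrist7')
E
```

```text
scene0 (10, 30) 118 [-95.6 -94.8 -94.8  63.3  63.4  63.7]
scene0 (30, 55) 143 [-95.1 -95.  -94.7  64.2  64.3  65.8]
scene0 (55, 72) 100 [-94.9 -94.2 -93.8  64.4  64.4  66.1]
scene0 (72, 84) 193 [-95.6 -94.2 -93.5  81.3  82.   83.7]
 lid y [-95.7 -95.5  82.7  85.1]
scene5 (10, 30) 97 [-95.  -94.7 -94.3  63.8  64.2  64.6]
scene5 (30, 55) 126 [-94.9 -94.6 -94.5  64.9  65.   66.3]
scene5 (55, 72) 90 [-95.4 -95.  -94.7  63.1  63.5  65. ]
scene5 (72, 84) 208 [-95.  -94.5 -94.3  82.3  83.4  84.8]
 lid y [-94.6 -94.1  82.7  85.4]
scene6 (10, 30) 102 [-95.  -62.9 -59.7  62.7  63.5  64. ]
scene6 (30, 55) 110 [-64.  -61.3 -61.2  63.8  64.2  64.6]
scene6 (55, 72) 85 [-94.3 -94.1 -68.2  63.2  63.2  63.9]
scene6 (72, 84) 202 [-95.3 -94.3 -94.1  82.7  84.1  85.5]
 lid y [-128.5 -125.9   83.    86. ]
scene7 (10, 30) 97 [-47.3 -43.  -42.7  79.5  79.6  80.1]
scene7 (30, 55) 114 [-47.7 -45.6 -43.4  80.4  80.4  81.3]
scene7 (55, 72) 81 [-78.3 -77.7 -77.5  79.8  80.3  81.4]
scene7 (72, 84) 203 [-79.4 -79.3 -78.7  99.1 100.5 101.3]
 lid y [-114.8 -110.8   99.2  102. ]
```

View pics/d7.png

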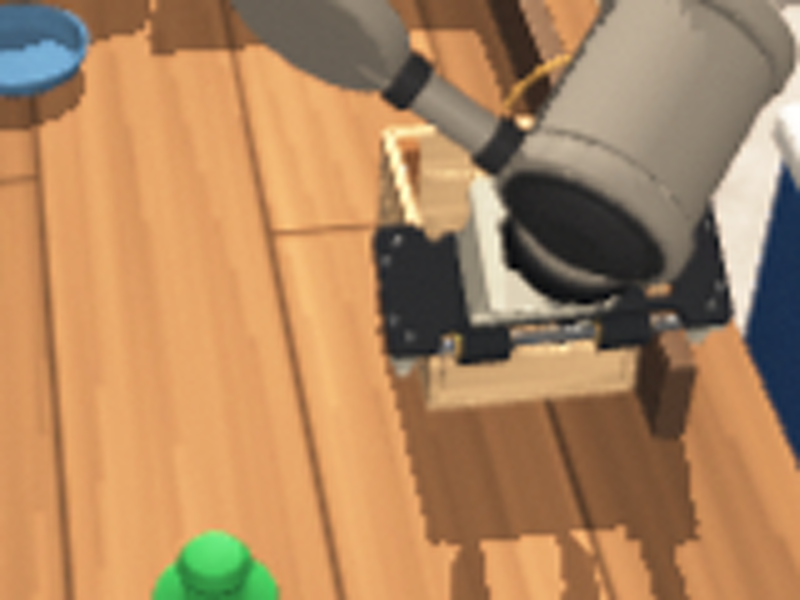

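View pics/wrist7.png

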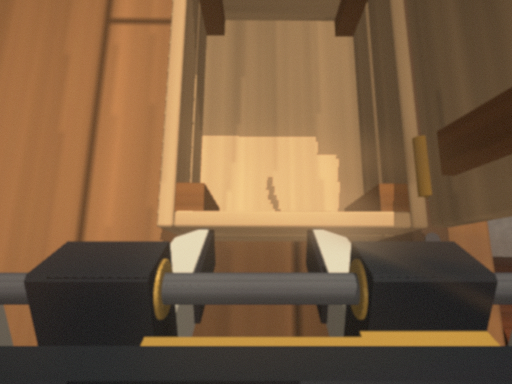

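```bash
python3 - <<'E'
from go import *
f=load('wrist7');P=pts(f)
for uv in [(180,218),(250,218),(290,219),(350,219),(290,234),(290,228),(190,236),(196,260),(185,245),(330,240),(340,260),(320,236),(300,260),(300,300),(335,310),(185,310),(250,180)]:
    print(uv,P[uv[1],uv[0]].round(1))
o=ctrl.get_obs();print(o['tcp_pos'])
# project points along the finger
E=np.linalg.inv(f['extrinsics']);R0=R.from_quat(o['tool_rot'])
for tz in [0,-19,-40,-66]:
  for tx in [-9.5,9.5]:
    for ty in [-42,-23,23,42]:
      p=E[:3,:3]@(o['tcp_pos']+R0.apply([tx,ty,tz]))+E[:3,3];print(tz,tx,ty,(p[0]/p[2]*f['fx']+f['cx']).round(),(p[1]/p[2]*f['fy']+f['cy']).round())
print(f['hand_eye'].round(2).tolist())
E
```

```text
(180, 218) [598.7 -72.6  78.6]
(250, 218) [632.1 -72.2  77.8]
(290, 219) [651.1 -72.8  79.8]
(350, 219) [679.7 -72.5  79.8]
(290, 234) [654.  -76.7  48.1]
(290, 228) [651.5 -76.6  75.7]
(190, 236) [604.8 -81.5  83. ]
(196, 260) [611.2 -92.8 101.3]
(185, 245) [604.2 -86.1  90. ]
(330, 240) [668.3 -83.1  86.7]
(340, 260) [668.4 -92.4 103.7]
(320, 236) [664.6 -81.   83. ]
(300, 260) [665.3 -89.5  -1.2]
(300, 300) [ 646.6 -103.8  152. ]
(335, 310) [ 662.3 -109.5  119.5]
(185, 310) [635.8 -96.6 243. ]
(250, 180) [630.2 -35.3   8.8]
[636.63853353 -72.75674187  45.44747766]
0 -9.5 -42 187.0 243.0
0 -9.5 -23 219.0 243.0
0 -9.5 23 299.0 243.0
0 -9.5 42 332.0 243.0
0 9.5 -42 185.0 212.0
0 9.5 -23 218.0 212.0
0 9.5 23 300.0 212.0
0 9.5 42 334.0 212.0
-19 -9.5 -42 179.0 258.0
-19 -9.5 -23 215.0 258.0
-19 -9.5 23 303.0 258.0
-19 -9.5 42 339.0 258.0
-19 9.5 -42 177.0 225.0
-19 9.5 -23 214.0 225.0
-19 9.5 23 304.0 225.0
-19 9.5 42 341.0 225.0
-40 -9.5 -42 169.0 280.0
-40 -9.5 -23 210.0 280.0
-40 -9.5 23 308.0 280.0
-40 -9.5 42 348.0 280.0
-40 9.5 -42 166.0 242.0
-40 9.5 -23 208.0 242.0
-40 9.5 23 310.0 242.0
-40 9.5 42 352.0 242.0
-66 -9.5 -42 153.0 315.0
-66 -9.5 -23 200.0 315.0
-66 -9.5 23 317.0 315.0
-66 -9.5 42 364.0 315.0
-66 9.5 -42 148.0 272.0
-66 9.5 -23 198.0 272.0
-66 9.5 23 319.0 272.0
-66 9.5 42 369.0 272.0
[[-0.0, -0.96, -0.29, 77.18], [1.0, 0.0, -0.0, 0.76], [0.0, -0.29, 0.96, -183.28], [0.0, 0.0, 0.0, 1.0]]
```

```bash
python3 - <<'E'
from go import *
f=load('side0');P=pts(f).reshape(-1,3)
G=P[(P[:,0]>455)&(P[:,0]<565)&(P[:,1]>-105)&(P[:,1]<-60)&(P[:,2]>0)&(P[:,2]<90)]
for z in range(0,90,5):
    q=G[(G[:,2]>=z)&(G[:,2]<z+5)]
    if len(q):print(z,len(q),np.percentile(q[:,1],[5,50,95]).round(1))
cv2.imwrite('pics/e0.png',cv2.resize(f['image'][160:235,215:295],(800,600),interpolation=0))
E
```

```text
0 109 [-103.9  -97.2  -90.4]
5 45 [-100.1  -92.5  -89.4]
10 43 [-94.7 -92.2 -89.7]
15 43 [-94.5 -91.7 -89.8]
20 39 [-94.5 -92.2 -89.6]
25 42 [-95.3 -92.7 -89.8]
30 48 [-94.5 -92.1 -89.5]
35 44 [-94.7 -91.7 -88.2]
40 52 [-94.4 -91.8 -88.3]
45 33 [-93.8 -91.7 -90.2]
50 45 [-95.  -92.3 -90.6]
55 45 [-94.8 -92.2 -89.6]
60 46 [-94.9 -92.1 -89.5]
65 52 [-94.5 -91.9 -89.2]
70 46 [-94.7 -92.3 -89.9]
75 89 [-93.5 -90.  -72.5]
80 54 [-93.9 -89.6 -80.7]
```

View pics/e0.png

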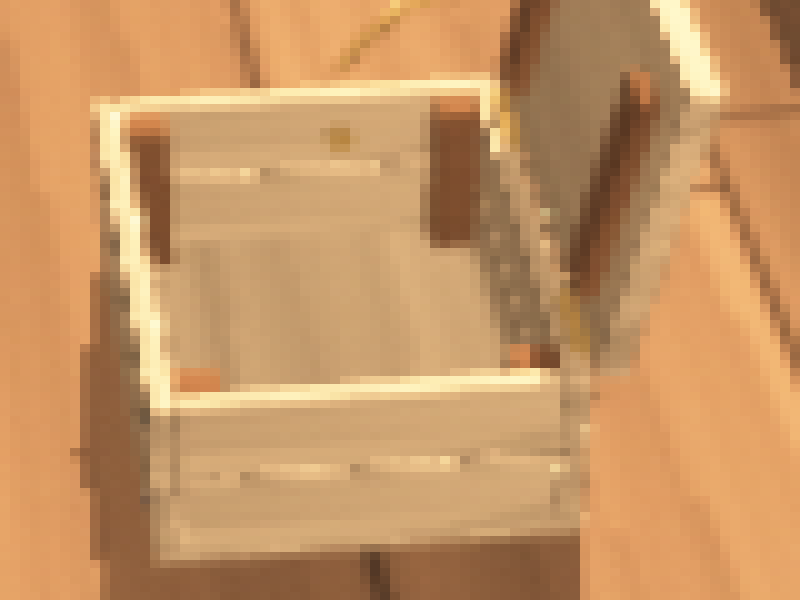

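```bash
python3 - <<'E'
from go import *
for n in ['wrist0','wrist1','wrist7']:
    f=load(n);d=f['depth'];v,u=np.indices(d.shape)
    C=np.stack([(u-f['cx'])/f['fx']*d,(v-f['cy'])/f['fy']*d,d],-1);T=C@f['hand_eye'][:3,:3].T+f['hand_eye'][:3,3]
    Q=T[(abs(T[...,0])<40)&(abs(T[...,1])<70)&(T[...,2]>-66)&(T[...,2]<6)&(d>0)]
    print(n,len(Q))
    for z in range(-66,6,6):
        q=Q[(Q[:,2]>=z)&(Q[:,2]<z+6)]
        if len(q)>3:print(z,len(q),'x',np.percentile(q[:,0],[2,50,98]).round(1),'y',np.percentile(q[:,1],[1,25,75,99]).round(1))
E
```

```text
wrist0 4586
-66 866 x [-9.3 10.2 10.9] y [-63.  -51.9  53.6  64.1]
-60 762 x [ 3.8 10.2 10.9] y [-62.4 -51.7  52.7  63.5]
-54 744 x [ 0.7 10.1 10.9] y [-62.1 -50.5  51.1  63.3]
-48 712 x [-2.9 10.  10.8] y [-61.5 -49.   50.4  62.8]
-42 675 x [-6.6  9.6 10.8] y [-60.7 -47.6  48.9  61.9]
-36 538 x [-9.1  8.7 10.7] y [-57.1 -45.7  47.   58.5]
-30 289 x [-9.7  4.5 10.6] y [-51.8 -45.4  46.6  52.6]
wrist1 4587
-66 863 x [-9.4 10.1 10.8] y [-63.3 -52.5  53.5  63.8]
-60 766 x [ 3.5 10.  10.8] y [-62.4 -51.6  52.4  63.4]
-54 732 x [ 0.4 10.  10.8] y [-62.2 -50.5  51.5  63. ]
-48 725 x [-3.1  9.8 10.7] y [-61.5 -49.1  49.6  62.2]
-42 676 x [-6.7  9.7 10.7] y [-61.1 -47.9  48.6  62. ]
-36 534 x [-9.5  8.4 10.7] y [-57.2 -45.8  46.7  58. ]
-30 291 x [-9.4  4.3 10.5] y [-51.8 -45.6  46.5  52.6]
wrist7 11865
-66 515 x [-8.4 11.  11.7] y [-33.5 -27.   28.5  35.1]
-60 547 x [ 5.5 10.9 11.7] y [-34.9 -27.6  28.8  36.6]
-54 571 x [ 1.9 10.9 11.6] y [-37.1 -27.7  29.2  38.3]
-48 566 x [-1.6 10.9 11.6] y [-38.1 -27.7  29.7  39.4]
-42 536 x [-5.3 10.9 11.5] y [-37.9 -27.2  28.7  39.5]
-36 1335 x [-4.7 13.9 16.9] y [-47.  -26.5  25.9  66.7]
-30 4370 x [ 6.9 17.3 24.5] y [-47.7 -26.3  41.2  69. ]
-24 1785 x [ 6.8 27.  35.9] y [-48.3 -40.1  60.1  69.5]
-18 614 x [ 2.4 15.7 39.7] y [-48.3 -40.9  57.   68.4]
-12 405 x [-0.6  2.3 38.1] y [-46.4 -27.   58.8  67.5]
-6 313 x [-3.3 11.3 38.7] y [-45.7 -27.1  58.8  67.7]
0 308 x [-8.  -6.3 38.1] y [-45.7 -27.1  58.7  68.7]
```

The wrist depth shows the fingers ending about 27 mm short of the stated TCP. The contact is therefore at z≈74, just under the rim. I'll back off, go lower and push again.

Emit:
drive_tool --motion "-0.15 0 -0.09 0 0 0; -0.22 0 -0.13 0 0 0; -0.3 0 0 0 0 0; -0.33 -0.01 0.05 0.1 0.1 0.06; -0.33 -0.01 0.05 0.1 0.1 0.06"

```text
time_s: 13.48
tcp_pos: [635.9, -88.1, 32.1]
tool_rot: [0.68, 0.685, 0.183, -0.186]
ft_force: [0.2, -0.1, 0.7]
gripper_width: 0.501
```

```bash
python3 - <<'E'
from go import *
st();rel((633,-95,32),90.36,30,True);rel((633,-70,32),90.36,30,True);rel((632.5,0,32),90.36,30,True)
E
```

```text
13.475 [635.9 -88.1  32.1] [ 0.16 -0.09  0.7 ] [[-0.005, 1.0, -0.006], [0.864, 0.007, 0.504], [0.504, -0.003, -0.864]] [-0.5   0.85  1.25  0.47  1.35 -0.68]
(633, -95, 32) -> [-0.1   -0.049 -0.057] [-0.03 -0.06 -0.01]
(633, -70, 32) -> [ 0.26  -0.046  0.154] [-0.03 -0.06 -0.01]
(632.5, 0, 32) -> [ 1.268 -0.045  0.742] [-0.03 -0.06 -0.01]
```

Emit:
drive_tool --motion "0.09 -0.03 0.05 0 0 0; 0.18 -0.04 0.105 0 0 0; 0.27 -0.04 0.16 0 0 0; 0.36 -0.04 0.215 0 0 0; 0.45 -0.04 0.27 0 0 0; 0.55 -0.04 0.33 0 0 0; 0.65 -0.04 0.39 0 0 0; 0.75 -0.04 0.445 0 0 0; 0.85 -0.04 0.5 0 0 0; 0.95 -0.04 0.56 0 0 0"

```text
time_s: 14.72
tcp_pos: [633.2, -22.1, 32.0]
tool_rot: [0.68, 0.685, 0.183, -0.186]
ft_force: [-0.1, -5.6, 1.4]
gripper_width: 0.498
```

```bash
cat > chk.py <<'E'
from go import *
import sys
from meas import fit
def chk(k):
    st();f=grab('scene','scene'+k);g=grab('side','side'+k)
    cv2.imwrite('pics/c%s.png'%k,np.vstack([cv2.resize(f['image'][100:300,200:440],(720,300)),cv2.resize(g['image'][90:240,190:370],(720,300))]))
    for n,f in (('scene',f),('side',g)):
        P=pts(f).reshape(-1,3)
        F=P[(P[:,0]>575)&(P[:,0]<598)&(P[:,2]>72)&(P[:,2]<84)&(P[:,1]<400)&(P[:,1]>-120)]
        if len(F)>20: c,k2,s=fit(F,0);print(n,'front rim',c.round(4),k2,s.round(2),'y ext',np.percentile(F[:,1],[1,99]).round(1))
        L=P[(P[:,2]>190)&(P[:,2]<216)&(P[:,0]>725)&(P[:,0]<755)&(P[:,1]>-120)&(P[:,1]<420)]
        if len(L)>20: c,k2,s=fit(L,0);print(n,'lid top',c.round(4),k2,s.round(2),'y',np.percentile(L[:,1],[1,99]).round(1),'z',np.percentile(L[:,2],98).round(1))
E
python3 - <<'E'
from chk import *
chk('8');rel((632.5,60,32),90.36,30,True)
E
```

```text
14.725 [633.2 -22.1  32. ] [-0.07 -5.58  1.43] [[-0.005, 1.0, -0.005], [0.864, 0.007, 0.503], [0.504, -0.002, -0.864]] [-0.41  0.81  1.33  0.5   1.27 -0.64]
scene front rim [-1.000000e-03  5.891915e+02] 185 2.75 y ext [-27.  150.5]
scene lid top [-6.500000e-03  7.388959e+02] 297 2.93 y [-26.7 151.8] z 212.1
side front rim [-1.980000e-02  5.904488e+02] 65 2.4 y ext [ 33.3 154.1]
(632.5, 60, 32) -> [1.166 0.002 0.684] [-0.03 -0.06  0.  ]
```

View pics/c8.png

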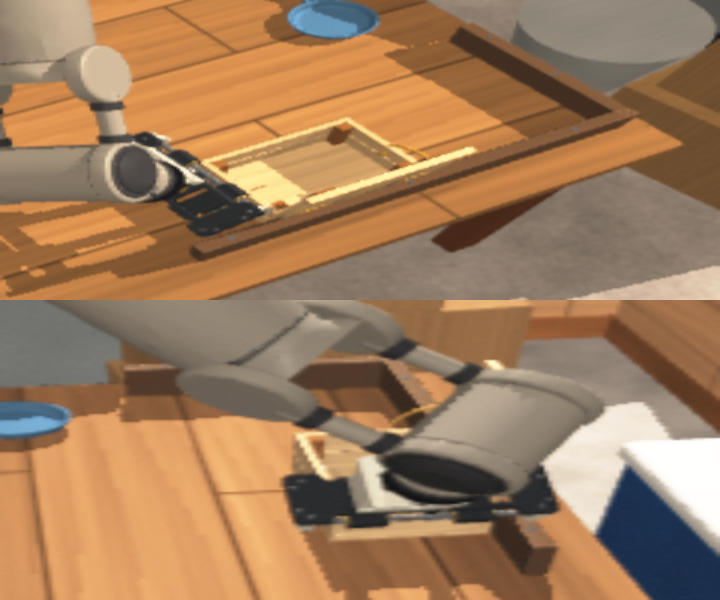

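The upper crop shows the crate sliding along the back board, still square, lid open, gripper at its right side (about (230,190)). I'll keep pushing steadily.

Emit:
drive_tool --motion "0.1 0 0.06 0 0 0; 0.21 0 0.125 0 0 0; 0.32 0 0.19 0 0 0; 0.43 0 0.25 0 0 0; 0.54 0 0.315 0 0 0; 0.65 0 0.38 0 0 0; 0.76 0 0.445 0 0 0; 0.87 0 0.51 0 0 0; 0.98 0 0.575 0 0 0; 1.09 0 0.64 0 0 0"

```text
time_s: 16.08
tcp_pos: [632.5, 55.2, 32.0]
tool_rot: [0.68, 0.685, 0.183, -0.186]
ft_force: [-0.4, -4.7, 1.5]
gripper_width: 0.498
```

```bash
python3 - <<'E'
from chk import *
st();rel((632,140,32),90.36,30,True)
E
```

```text
16.075 [632.5  55.2  32. ] [-0.42 -4.74  1.49] [[-0.006, 1.0, -0.006], [0.863, 0.008, 0.504], [0.505, -0.002, -0.863]] [-0.3   0.78  1.4   0.54  1.2  -0.57]
(632, 140, 32) -> [1.22  0.003 0.714] [-0.03 -0.06  0.  ]
```

Emit:
drive_tool --motion "0.1 0 0.06 0 0 0; 0.21 0 0.125 0 0 0; 0.32 0 0.19 0 0 0; 0.43 0 0.25 0 0 0; 0.54 0 0.315 0 0 0; 0.65 0 0.38 0 0 0; 0.76 0 0.445 0 0 0; 0.87 0 0.51 0 0 0; 0.98 0 0.575 0 0 0; 1.09 0 0.64 0 0 0"

```text
time_s: 17.32
tcp_pos: [631.9, 131.5, 32.0]
tool_rot: [0.68, 0.685, 0.183, -0.186]
ft_force: [-0.6, -5.3, 1.9]
gripper_width: 0.498
```

```bash
python3 - <<'E'
from chk import *
chk('9');rel((632,190,32),90.36,30,True)
E
```

```text
17.325 [631.9 131.5  32. ] [-0.64 -5.32  1.87] [[-0.005, 1.0, -0.006], [0.863, 0.008, 0.505], [0.505, -0.002, -0.863]] [-0.19  0.76  1.43  0.58  1.13 -0.49]
scene front rim [-4.600000e-03  5.887318e+02] 160 2.68 y ext [131.9 304.1]
scene lid top [-4.400000e-03  7.382944e+02] 277 2.91 y [126.3 302.8] z 212.6
side front rim [3.740000e-02 5.791152e+02] 49 3.74 y ext [210.4 310. ]
(632, 190, 32) -> [0.828 0.014 0.486] [-0.04 -0.07  0.01]
```

View pics/c9.png

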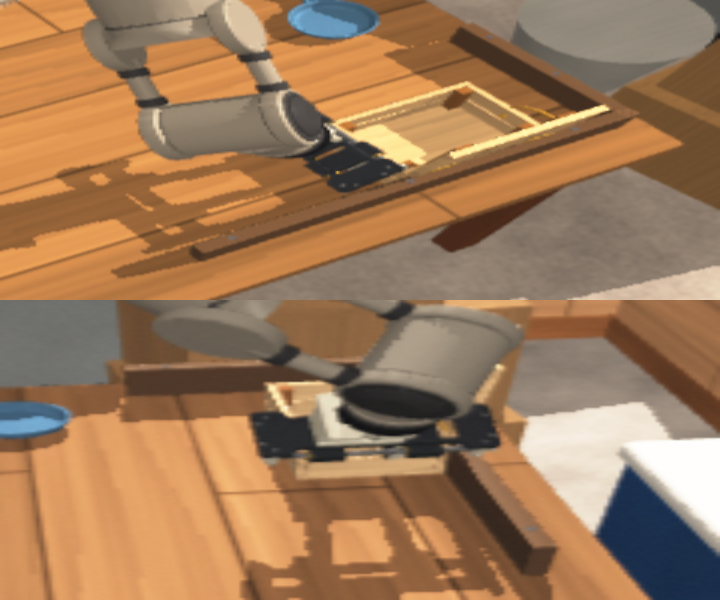

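The crate is still square and sliding, with its lid end nearing the corner (upper crop (605,110)). About 92 mm is left.

Emit:
drive_tool --motion "0.1 0 0.06 0 0 0; 0.21 0 0.125 0 0 0; 0.32 0 0.19 0 0 0; 0.43 0 0.25 0 0 0; 0.54 0.01 0.315 0 0 0; 0.65 0.01 0.38 0 0 0; 0.76 0.01 0.445 0 0 0; 0.87 0.01 0.51 0 0 0; 0.98 0.01 0.575 0 0 0; 1.08 0.01 0.63 0 0 0"

```text
time_s: 18.68
tcp_pos: [631.4, 207.6, 32.1]
tool_rot: [0.68, 0.685, 0.183, -0.187]
ft_force: [-1.4, -4.0, 1.4]
gripper_width: 0.503
```

Emit:
drive_tool --motion "0.04 0 0.025 0 0 0; 0.08 0 0.05 0 0 0; 0.12 0 0.07 0 0 0; 0.14 0 0.08 0 0 0; 0.16 0 0.095 0 0 0"

```text
time_s: 19.3
tcp_pos: [631.3, 218.5, 32.0]
tool_rot: [0.68, 0.685, 0.183, -0.187]
ft_force: [-0.1, -5.3, 3.1]
gripper_width: 0.5
```

Emit:
drive_tool --motion "0.03 0 0.02 0 0 0; 0.055 0 0.03 0 0 0; 0.08 0 0.045 0 0 0; 0.1 0 0.06 0 0 0"

```text
time_s: 19.8
tcp_pos: [631.6, 223.8, 31.9]
tool_rot: [0.68, 0.685, 0.183, -0.186]
ft_force: [-3.0, -16.0, 5.8]
gripper_width: 0.496
```

```bash
python3 - <<'E'
from chk import *
chk('10')
E
```

```text
19.8 [631.6 223.8  31.9] [ -3.04 -16.01   5.75] [[-0.006, 1.0, -0.006], [0.864, 0.008, 0.503], [0.503, -0.002, -0.864]] [-0.04  0.76  1.43  0.61  1.07 -0.38]
scene front rim [-1.820000e-02  5.926192e+02] 138 2.64 y ext [231.2 396.5]
scene lid top [-3.700000e-03  7.378807e+02] 261 2.96 y [218.1 394.9] z 212.7
side front rim [5.84000e-02 5.67822e+02] 39 3.88 y ext [310.3 397.1]
side lid top [7.120000e-02 7.208134e+02] 38 3.57 y [218.1 253.3] z 211.0
```

View pics/c10.png

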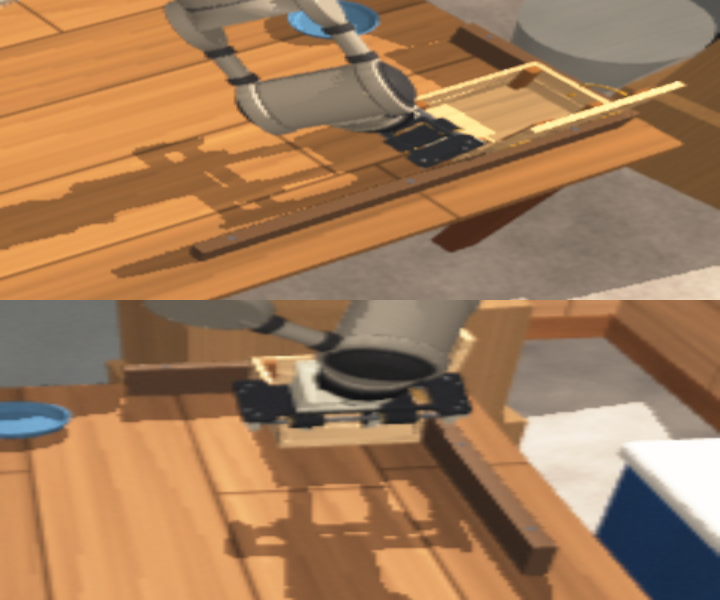

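The force rose to 16 N, so the crate is against the end board, and both crops show it in the corner. I'll back off and inspect.

Emit:
drive_tool --motion "-0.15 0 -0.09 0 0 0; -0.5 0 -0.3 0 0 0; -1.1 0 -0.65 0 0 0; -1.3 0 -1.3 0 0 0; -1 0 -2 0 0 0; -0.7 -0.3 -2.7 0 0 0; -0.4 -1 -3.4 0 0 0; -0.4 -1.8 -3.4 0 0 0; -0.4 -2.6 -3.4 0 0 0; -0.4 -3 -3.4 0 0 0"

```text
time_s: 21.15
tcp_pos: [450.6, 99.6, 196.9]
tool_rot: [0.68, 0.685, 0.183, -0.187]
ft_force: [-0.6, 0.1, 0.8]
gripper_width: 0.501
```

```bash
python3 - <<'E'
from chk import *
chk('11');rel((460,220,220),.36)
E
```

```text
21.15 [450.6  99.6 196.9] [-0.58  0.05  0.78] [[-0.006, 1.0, -0.007], [0.864, 0.008, 0.504], [0.504, -0.003, -0.864]] [-0.33  0.27  1.78  0.51  1.32 -0.52]
scene front rim [-9.500000e-03  5.899275e+02] 166 2.74 y ext [218.6 397.4]
scene lid top [-6.500000e-03  7.386689e+02] 254 2.96 y [218.9 395.9] z 212.3
side front rim [-3.490000e-02  5.973494e+02] 55 3.27 y ext [216.1 311.9]
side lid top [-1.250000e-02  7.372552e+02] 135 2.07 y [219.1 393.6] z 211.4
(460, 220, 220) -> [1.926 0.167 0.68 ] [  4.71  -4.78 -17.53]
```

View pics/c11.png

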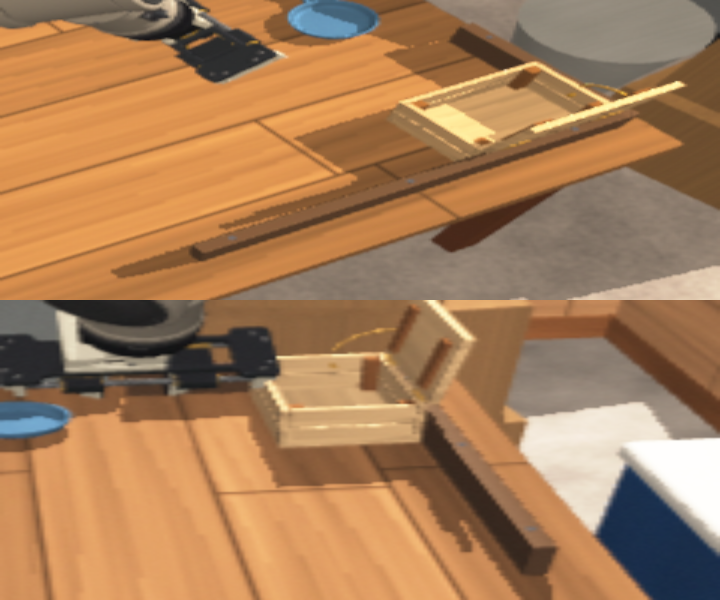

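The upper crop shows the crate in the corner, flush to both boards by eye; the lid is open and parallel to the back board (slope -0.0065 against the board's -0.006). I'll give it one gentle squaring press from the front.

Emit:
drive_tool --motion "0.2 0 0 0.5 -0.5 -1.8; 0.4 0.05 0.1 1 -1 -3.6; 0.6 0.1 0.2 1.45 -1.45 -5.4; 0.8 0.1 0.3 1.9 -1.9 -7.2; 1 0.1 0.4 2.4 -2.4 -9; 1.2 0.1 0.5 2.9 -2.9 -10.8; 1.4 0.1 0.6 3.4 -3.4 -12.6; 1.6 0.1 0.6 3.9 -3.9 -14.4; 1.8 0.15 0.7 4.3 -4.4 -16; 1.93 0.17 0.68 4.7 -4.8 -17.5" --claw 0

```text
time_s: 22.5
tcp_pos: [460.6, 221.9, 219.8]
tool_rot: [-0.004, 1.0, -0.0, 0.001]
ft_force: [-0.7, -0.6, 0.3]
gripper_width: 0.999
```

```bash
python3 - <<'E'
from chk import *
st();rel((510,306,150),.36);rel((510,306,26),.36)
E
```

```text
22.5 [460.6 221.9 219.8] [-0.7  -0.58  0.31] [[-1.0, -0.009, 0.001], [-0.009, 1.0, -0.001], [-0.001, -0.001, -1.0]] [ 0.3   0.3   1.53 -0.    1.31 -1.28]
(510, 306, 150) -> [-0.835  1.395  1.163] [-0.01  0.01  0.03]
(510, 306, 26) -> [-0.832  1.397  3.229] [-0.01  0.01  0.03]
```

Emit:
drive_tool --motion "-0.3 0.6 0.3 0 0 0; -0.6 1.2 0.7 0 0 0; -0.83 1.4 1.2 0 0 0; -0.83 1.4 1.9 0 0 0; -0.83 1.4 2.6 0 0 0; -0.83 1.4 3.2 0 0 0; -1 1.4 3.23 0 0 0; -1.2 1.4 3.23 0 0 0; -1.4 1.4 3.23 0 0 0; -1.55 1.4 3.23 0 0 0"

```text
time_s: 23.75
tcp_pos: [554.9, 306.8, 27.4]
tool_rot: [-0.004, 1.0, 0.0, 0.002]
ft_force: [-0.5, 0.2, -0.0]
gripper_width: 0.996
```

```bash
python3 - <<'E'
from chk import *
st();rel((573,306,26),.36)
E
```

```text
23.75 [554.9 306.8  27.4] [-0.52  0.24 -0.02] [[-1.0, -0.008, 0.004], [-0.008, 1.0, 0.0], [-0.004, 0.0, -1.0]] [ 0.38  0.71  1.41 -0.    1.02 -1.19]
(573, 306, 26) -> [-0.301 -0.017  0.024] [0.   0.04 0.03]
```

Emit:
drive_tool --motion "-0.08 0 0 0 0 0; -0.15 0 0 0 0 0; -0.2 0 0 0 0 0; -0.23 0 0 0 0 0; -0.26 0 0 0 0 0; -0.29 0 0 0 0 0"

```text
time_s: 24.5
tcp_pos: [572.3, 307.0, 27.4]
tool_rot: [-0.004, 1.0, 0.0, 0.002]
ft_force: [0.4, -0.1, 0.5]
gripper_width: 0.995
```

Emit:
drive_tool --motion "-0.03 0 0 0 0 0; -0.05 0 0 0 0 0; -0.07 0 0 0 0 0"

```text
time_s: 24.88
tcp_pos: [573.4, 307.0, 27.4]
tool_rot: [-0.004, 1.0, -0.0, -0.002]
ft_force: [-14.6, -1.3, 9.3]
gripper_width: 0.998
```

Emit:
drive_tool --motion "0.05 0 0 0 0 0; 0.3 0 0 0 0 0; 0.8 0 0 0 0 0; 1.3 0 0 0 0 0; 1.5 -0.2 -0.8 0 0 0; 1.5 -0.6 -1.7 0 0 0; 1.5 -1.3 -2.6 0 0 0; 1.6 -2 -3.2 0 0 0; 1.8 -2.8 -3.2 0 0 0; 2 -3.6 -3.2 0 0 0"

```text
time_s: 26.12
tcp_pos: [455.7, 88.7, 220.7]
tool_rot: [-0.004, 1.0, -0.001, -0.0]
ft_force: [0.8, -0.0, -0.8]
gripper_width: 1.004
```

```bash
python3 - <<'E'
from chk import *
chk('12')
from meas import corner,crate
crate(['scene12','side12'],(560,760,200,390))
for n in ['scene12','side12']:
    P=pts(load(n)).reshape(-1,3)
    F=P[(P[:,0]>575)&(P[:,0]<592)&(P[:,2]>10)&(P[:,2]<70)&(P[:,1]>225)&(P[:,1]<380)]
    if len(F)>30:print(n,'front face',fit(F,0), F[:,1].min(),F[:,1].max())
    F=P[(P[:,1]>205)&(P[:,1]<232)&(P[:,2]>10)&(P[:,2]<70)&(P[:,0]>592)&(P[:,0]<700)]
    if len(F)>30:print(n,'right face',fit(F,1))
f=load('scene12');cv2.imwrite('pics/s12.png',cv2.resize(f['image'][110:230,300:440],(700,600)))
# bystanders: image diffs
for n in ['scene','side']:
    a=cv2.imread(f'pics/{n}0.png').astype(int);b=cv2.imread(f'pics/{n}12.png').astype(int)
    d=(abs(a-b).max(2)>25).astype(np.uint8)
    print(n,cv2.imwrite(f'pics/diff_{n}.png',d*255))
a=cv2.imread('pics/diff_scene.png');b=cv2.imread('pics/diff_side.png');cv2.imwrite('pics/diff.png',cv2.resize(np.hstack([a,b]),(800,300)))
E
```

```text
26.125 [455.7  88.7 220.7] [ 0.79 -0.03 -0.75] [[-1.0, -0.008, -0.001], [-0.008, 1.0, -0.001], [0.001, -0.001, -1.0]] [ 0.03  0.21  1.65 -0.    1.28 -1.55]
scene front rim [-4.700000e-03  5.883931e+02] 155 2.67 y ext [217.8 396.5]
scene lid top [-7.30000e-03  7.38991e+02] 256 2.97 y [218.9 394.5] z 212.0
side front rim [-1.330000e-02  5.913481e+02] 80 2.65 y ext [218.3 399.5]
side lid top [-1.24000e-02  7.37691e+02] 136 2.07 y [219.5 396.9] z 212.2
scene12 rim rect ((651.7551879882812, 302.72412109375), (139.68885803222656, 174.46632385253906), 0.10667363554239273) z 79.43502663555523 296
lid top z 213.22973989996012 edge mean [736.71759178 296.45909298 209.25742589]
lid lean dx/dz [ 1.97897412e-01 -4.94962903e-02  7.10300946e+02] angle 1.7661693522414128
scene12 left [-2.600000e-03  3.906583e+02] 78 0.61
scene12 right [1.900000e-03 2.157495e+02] 80 0.58
scene12 front [-2.900000e-03  5.902899e+02] 185 0.72
scene12 rear [-5.000000e-04  7.195954e+02] 84 1.48
side12 rim rect ((649.6557006835938, 302.41259765625), (132.53897094726562, 175.09268188476562), 0.08117324113845825) z 80.055577
[... 161 characters left out ...]
le 1.7910376491902824
side12 right [-1.300000e-03  2.172372e+02] 29 0.6
side12 front [-9.000000e-03  5.870886e+02] 98 0.58
side12 rear [-1.29400e-01  7.41666e+02] 40 1.45
scene12 front face (array([-6.26393416e-03,  5.91397452e+02]), np.int64(182), np.float64(0.6625012750779796)) 250.25736009609375 378.75865911004496
scene12 right face (array([7.72919430e-03, 2.13663047e+02]), np.int64(246), np.float64(0.9116436445625944))
side12 front face (array([-5.93255994e-03,  5.86090395e+02]), np.int64(101), np.float64(0.48495154710079236)) 226.2919267063205 377.2088660158213
side12 right face (array([6.59873391e-03, 2.16830536e+02]), np.int64(355), np.float64(1.9334974592103544))
scene True
side True
```

View pics/s12.png

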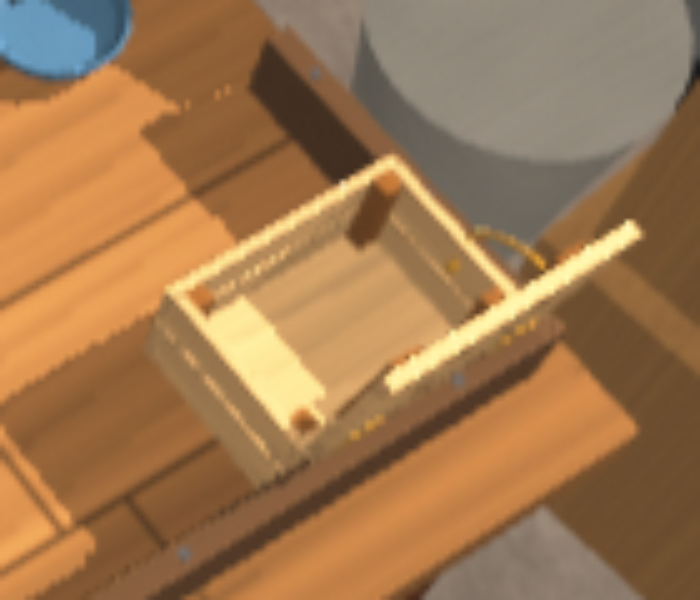

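View pics/diff.png

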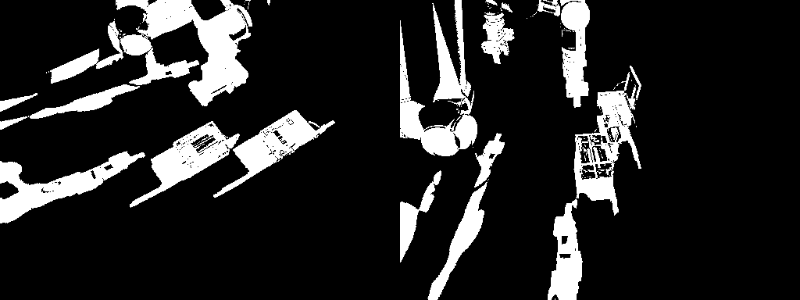

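View pics/side12.png

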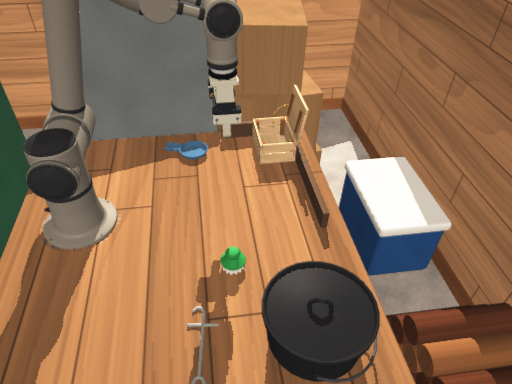

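The pictures show the crate square in the corner with its top open. The difference image shows only the arm, the crate and shadows changed; the oven, lid lifter, spoon rest and scrubber are unmoved. The arm is clear, so I'm handing in.

```bash
python3 -c "
from rig import ctrl
print(ctrl.finish_job())"
```

```text
the job is handed in; nothing more can be done
None
```

The crate is in the back left corner, flush against both boards, with its top still propped open. I handed the job in at about 26 s with the arm backed away and touching nothing.

**How it went:** I pushed the crate from its front until it met the back board. Then I slid it along that board from its right side until it met the end board, and finished with a light squaring press on the front. Sliding took about 4–9 N, and the final presses against the boards 13–16 N.

**Last checks:**
- **Squareness:** The front face slope was -0.006 in both views, matching the back board at about -0.006 to -0.008. The right face was about +0.007, matching the end board at about +0.006.
- **Fit to the end board:** The right face stood 179.6 mm (scene view) and 180.1 mm (side view) from the board, against a crate length of 180 mm.
- **Fit to the back board:** The side view gave 130 mm against a crate depth of 130 mm, and the press stopped at the position expected for contact.
- **Lid:** It measured about 1.77–1.79 rad; the two views had read 1.72 and 1.80 at the start.
- **Bystanders:** The before-and-after images show only the arm, the crate and shadows changed.

**Disagreements:**
- The scene camera read the crate's front face about 5 mm too far back, at the start as well as the end. I trusted the side view and the contact force for that face.
- The fingers end about 27 mm short of the stated TCP. My first 15 mm of sideways pushing was therefore just under the rim; I backed off, lowered the fingers and carried on. It did not tip.

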